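# Clip the deep sockets onto the bench rail in size order

### The job

Put the three loose deep sockets back on the clip rail, one in each pair of spring clips, in order of size: the largest (red) next to the orange end button, the medium (yellow) in the middle and the smallest (blue) next to the black end button. Lay each one across the rail, centred over its clips, and press it straight down until it has clicked through and sits fully home on its rests. Leave the amber jar, the shift drum and the brass axle nut where they stand.

Things in the scene. Friction and masses are not known exactly. Their poses are not given: they have to be found in the camera images.
- rail: Clip rail screwed to the desk: aluminium plate 112 x 272 x 10 mm with three alike places for sockets, at y = -76, 0 and +76 mm. Origin: centre of the plate's underside, on the desk; x runs across the rail (clipped sockets lie along x), y along it, z up. Any socket fits any place. Home, a socket's centre is its radius above the rests: 42 (small), 44, 46 mm (large) above the desk.
- place_b (a point): Middle place, a point 32 mm above the desk, level with the flat tops of its two black rests; axes as the rail. At x = -34 and +34 mm from it stands a rest (10 x 16 mm) with a steel spring clip, 10 mm wide in x: 58 mm is free between the two for the fingers, down to the plate (10 mm above the desk).
- place_a (a point): Place at rail y = -76 mm, like the middle one. Each clip is two sprung jaws: 38 mm apart at the tops (80 mm above the desk), narrowing to an 8 mm gap 52 mm above the desk, wider below. A socket pressed down (under 10 N) spreads them; they snap over its upper half and pull it home. The tops spring out by up to 20 mm a side.
- place_c (a point): Place at rail y = +76 mm, like the other two. The two jaws on the same side of a place are joined by a bar and swing together.
- orange_cap: Orange round button, 24 mm across and 12 mm high, fixed on top of the rail's plate at one end (rail y = +122 or -122 mm: it varies). It marks the end for the largest socket. Origin at the centre of its underside, 10 mm above the desk.
- black_cap: Black round button of the same size, fixed at the rail's other end. It marks the end for the smallest socket. Origin at the centre of its underside.
- small_center (a point): Small: blue-sleeved chrome deep socket, a plain cylinder 20 mm in diameter and 88 mm long, lying on its side on the desk, about 110 g, with a blue band 34 mm wide round its middle. The point is its centre: half-way along, on its axis (10 mm above the desk). Its x axis runs along the cylinder's length; either end may point either way.
- medium_center (a point): Medium: yellow-sleeved chrome deep socket, a plain cylinder 24 mm in diameter and 96 mm long, lying on its side on the desk, about 170 g, with a yellow band 34 mm wide round its middle. The point is its centre: half-way along, on its axis (12 mm above the desk). Its x axis runs along the cylinder's length; either end may point either way.
- large_center (a point): Large: red-sleeved chrome deep socket, a plain cylinder 28 mm in diameter and 104 mm long, lying on its side on the desk, about 260 g, with a red band 34 mm wide round its middle. The point is its centre: half-way along, on its axis (14 mm above the desk). Its x axis runs along the cylinder's length; either end may point either way.
- shift_drum: Black grooved shift drum standing on end, 42 mm across, 80 mm high. Bystander: leave it alone. Origin at the centre of its underside.
- axle_nut: Large brass hexagonal axle nut lying flat, 42 mm across flats, 18 mm high. Bystander: leave it alone. Origin at the centre of its underside.
- jar: Amber glass jar with a steel lid, 72 mm across, 105 mm high. Bystander: leave it alone. Origin at the centre of its underside.
Not all that is in view belongs to the job. What is shaped like the part that bears small_center but brown or green is not meant.

How it is judged:
By the outcome, as a careful person would: the job done as asked, in the order asked, and still so for the second after the job is handed in, with the robot touching nothing.
It also fails if it takes over 72 s, if anything falls off the work surface, if the arm or the gripper's body presses on something with over 40 N, if the wrist force passes 120 N, or if a joint passes its speed limit or range.

### The arm

A 7-joint arm with a two-finger parallel gripper is mounted at the origin on the work surface. World frame = base frame: x ahead of the robot, y to its left, z up, the work surface at z = 0. Lengths are in m, angles in rad, forces in N, time in s.
With the tool pointing down it reaches from about 0.425 to 0.875 m from the base axis. Payload 8.4 kg.
Tool frame: the origin (TCP) lies at the very end of the fingers, on their centre line; the grasp point (between the pads) lies manip.grip_point_offset behind it (manip.grip_point_offset is the distance from the TCP to the grasp point, in m); z points along the fingers, y is the line along which they close (so a half turn about z gives the same grasp; the last joint's range is limited). The gripper opens to 87 mm and grips with 3 to 60 N. Pads are 19 mm wide; open, the fingers measure 117 mm over their backs; the gripper's body (75 mm by 190 mm) begins 51 mm behind the grasp point.
Start: joints at [-1.313, 0.333, 0.04, 1.465, -0.013, 1.343, -0.059], TCP at [0.227, 0.609, 0.223] pointing down, gripper open.
Joint ranges: [-2.58, 2.58], [-0.38, 2.09], [-1.3, 1.39], [0.25, 2.4], [-1.5, 4.64], [0.08, 2.09], [-2.65, 2.65]. Speed limits (rad/s): [2.22, 2.22, 2.79, 2.79, 3.14, 3.14, 3.14].

### API

Orientations are given as a 3x3 rotation matrix whose columns are the frame's x, y, z axes.
In Python, from cell import read_state, eyes, ticket, manip gives the robot as it stands.
- The arm moves only by the tool jog_arm, never from a script. Its argument "steps" is a list of rows, each a list of 7 numbers: the finger opening in mm, from 0 to 87, then the shift along the tool's x, y, z in mm, then the turn, a rotation vector about the tool's x, y, z in rad. In form: [[hand, tx, ty, tz, rx, ry, rz], ...]. A call has 1 to 10 rows; each row shifts and turns the commanded pose from where the row before left it, along the tool's axes as they then stand; what a row does not reach is not made up. A row lasts 1/10 s, in which the tool goes at most 50 mm and 8.59 degrees, less where a joint would pass 70% of its speed; a pose out of reach is approached as far as the arm can. A call with a gripper value outside its range is refused whole. The fingers move at their own pace and stop on an object; "force" is the grip in N (left out, the last holds). Time passes only in rows, so rows that do not move let the fingers close. It gives the time, the measured TCP pose, the force, the opening and the grip force at its end, in the units of the state.
- read_state(): the state, without advancing time (a new reading comes with each control period).
- eyes.snapshot(name): name is "scene" or "top"; returns a dict with "pixels" (420x560x3 uint8, red, green, blue), "fx", "fy", "cx", "cy" (pixels), "distortion" ([k1, k2, p1, p2, k3] as OpenCV has them; the pictures are not rectified), "eye" and "attitude" of the camera in the world. Camera axes: x right, y down, z forward; pixel columns grow to the right and rows downward; lengths in m; the calibration is good to about 2 mm. A picture is of the moment at which its call begins. There is no depth.
- ticket.finish_job(): hands the job in; it is judged then, once.
The state is a dict: "clock": time; "joint_positions": joint angles; "joint_velocities": joint speeds; "joint_efforts": joint torques, N m; "tool_pos": TCP position; "orientation": TCP orientation; "contact_force": force on the tool from outside, world axes, zero at the start; "moment": the same for the moment, N m; "finger_gap": finger opening in m; "grasp_force": force on a finger pad.
Only numpy, scipy, OpenCV 4.12 (cv2) and the standard library are available. Lean on these libraries where they do the work, as an engineer would, in place of code of your own. Each camera call takes 0.05 s, during which the arm holds its last target. There are 200 camera calls.

## Working session

There is one attempt and no reset: what is moved stays moved. The work goes in short steps, Python scripts to look and compute and a tool call to move; the robot and the scene stay as the last step left them, time stands still between calls to the robot, and variables do not carry over. Pictures are saved under pics/ and viewed, at most 10 in all, crops included, and the job is handed in when it is done.

Besides the shell and the picture viewer there is one more tool, called after ">>>" as name([rows], argument=value, ...), one row to a line, values as JSON. jog_arm: Moves the arm, as the interface text tells. Its arguments: {"type":"object","properties":{"steps":{"type":"array"},"force":{"type":"number"}},"required":["steps"]}

```bash
mkdir -p pics; cat > h.py <<'E'
import numpy as np, cv2
from cell import read_state, eyes, ticket, manip
def snap(n,f):
    s=eyes.snapshot(n); cv2.imwrite('pics/'+f,np.ascontiguousarray(s['pixels'][:,:,::-1])); np.save('pics/%s.npy'%n,s,allow_pickle=True); return s
def load(n): return np.load('pics/%s.npy'%n,allow_pickle=True).item()
def ray(s,uv):
    K=np.array([[s['fx'],0,s['cx']],[0,s['fy'],s['cy']],[0,0,1]])
    p=cv2.undistortPoints(np.array(uv,float).reshape(-1,1,2),K,np.array(s['distortion'],float)).reshape(-1,2)
    return (np.array(s['attitude'])@np.c_[p,np.ones(len(p))].T).T
def onz(s,uv,z):
    d=ray(s,uv); e=np.array(s['eye']); return e+d*((z-e[2])/d[:,2])[:,None]
def proj(s,P):
    K=np.array([[s['fx'],0,s['cx']],[0,s['fy'],s['cy']],[0,0,1]]); R=np.array(s['attitude']).T
    return cv2.projectPoints(np.array(P,float).reshape(-1,1,3),cv2.Rodrigues(R)[0],-R@np.array(s['eye']),K,np.array(s['distortion'],float))[0].reshape(-1,2)
E
python3 - <<'E'
from h import *
for n in('scene','top'):
    s=snap(n,n+'1.png'); print(n,s['eye'],np.round(s['attitude'],3).tolist(),s['fx'])
print(manip.grip_point_offset); print(read_state())
E
```

```text
scene [ 0.97281189 -0.5596864   0.91073925] [[0.831, 0.426, -0.358], [0.556, -0.655, 0.512], [-0.016, -0.624, -0.781]] 385.06463745024473
top [ 0.44803109 -0.00619928  1.08664845] [[0.012, -0.994, 0.11], [-1.0, -0.014, -0.02], [0.022, -0.11, -0.994]] 455.9390966741086
0.0187
{'clock': 0.1, 'joint_positions': array([-1.31319415,  0.33382116,  0.03987411,  1.4661581 , -0.01340993,
        1.34327934, -0.0584941 ]), 'joint_velocities': array([ 0.00041558, -0.0033342 , -0.00096152,  0.00012122, -0.00158891,
        0.00110513, -0.00119719]), 'joint_efforts': array([ 4.19539967e-03, -6.57812548e+01,  1.34034287e+00, -4.04700136e+01,
       -5.95394382e-02,  4.10460297e-02,  3.89307002e-05]), 'tool_pos': array([0.22691018, 0.60867431, 0.22177265]), 'orientation': array([[-9.37014235e-01,  3.49290932e-01, -4.09752573e-04],
       [ 3.49291162e-01,  9.37013283e-01, -1.33868055e-03],
       [-8.36453738e-05, -1.39748569e-03, -9.99999020e-01]]), 'contact_force': array([ 0.16505618, -0.71057631, -0.29817719]), 'moment': array([-0.03498858, -0.0400499 ,  0.04100991]), 'grasp_force': 0.0, 'finger_gap': 0.08710706516188685}
```

View pics/top1.png

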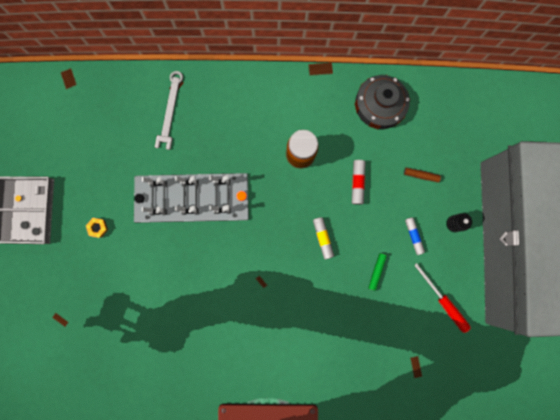

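View pics/scene1.png

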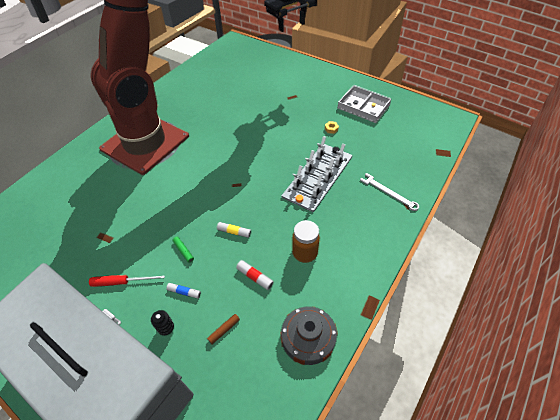

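The top view shows red at (358,182), yellow at (323,239) and blue at (415,236). The lookalikes are brown (422,175) and green (377,271), plus the red screwdriver handle (455,312), and I'll leave those alone. The rail is at about (192,198), with the orange button at (241,196) and the black one at (140,198).

The scene view agrees. Next I'll enlarge crops of the rail and the sockets.

```bash
python3 - <<'E'
from h import *
s=load('top'); im=np.ascontiguousarray(s['pixels'][:,:,::-1])
a=cv2.resize(im[160:235,125:273],None,fx=5.3,fy=5.3,interpolation=cv2.INTER_CUBIC)
b=cv2.resize(im[155:265,310:434],None,fx=5,fy=5,interpolation=cv2.INTER_CUBIC)
cv2.imwrite('pics/rail.png',a);cv2.imwrite('pics/sock.png',b)
hsv=cv2.cvtColor(im,cv2.COLOR_BGR2HSV)
def comp(mask,lab):
    n,l,st,c=cv2.connectedComponentsWithStats(mask.astype(np.uint8))
    return l==l[lab[1],lab[0]]
for nm,uv,hr,z,L in(('red',(358,182),None,.014,.104),('yel',(323,239),None,.012,.096),('blu',(415,236),None,.010,.088)):
    # non-green pixels: whole socket
    g=(hsv[...,0]>60)&(hsv[...,0]<90)&(hsv[...,1]>100)
    m=comp(~g,uv); v,u=np.nonzero(m)
    P=onz(s,np.c_[u,v],z); c=P.mean(0); w,V=np.linalg.eigh(np.cov((P-c)[:,:2].T))
    d=V[:,1]; t=(P-c)[:,:2]@d; q=(P-c)[:,:2]@V[:,0]
    print(nm,m.sum(),'mean',c.round(4),'mid',(c[:2]+d*(t.max()+t.min())/2).round(4),'ang',np.degrees(np.arctan2(d[1],d[0])).round(1),'L',np.ptp(t).round(4),'W',np.ptp(q).round(4), 'uv',u.mean().round(1),v.mean().round(1))
E
```

```text
red 613 mean [ 0.6395 -0.2103  0.014 ] mid [ 0.6402 -0.2103] ang 176.3 L 0.1113 W 0.0343 uv 358.2 181.7
yel 523 mean [ 0.5039 -0.1258  0.012 ] mid [ 0.5043 -0.1257] ang -163.3 L 0.1018 W 0.0309 uv 323.0 237.8
blu 384 mean [ 0.5113 -0.3469  0.01  ] mid [ 0.5115 -0.3469] ang -161.9 L 0.0929 W 0.0251 uv 414.5 235.7
```

View pics/rail.png

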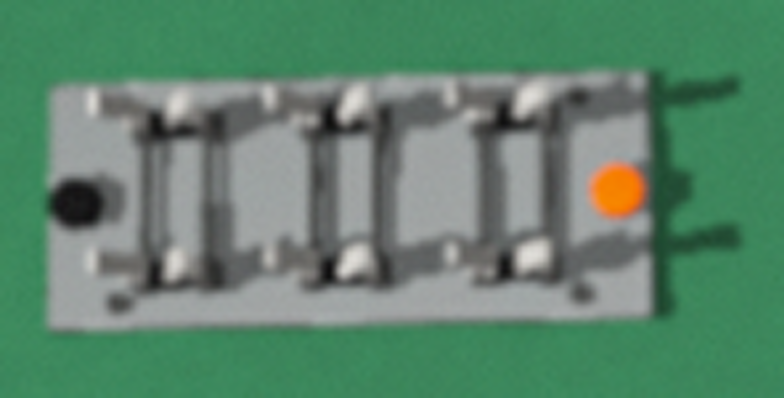

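View pics/sock.png

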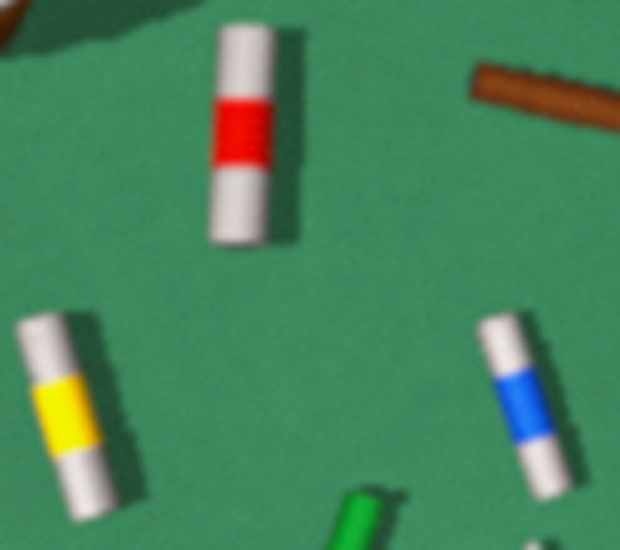

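The rail crop shows the plate corners at about (48,88), (649,72), (653,316) and (48,328). The black cap is at (75,203) and the orange cap at (617,190). Each clip's jaw tips show as white spots about 90 px apart, for example (92,100) and (180,108). The socket crop confirms the red, yellow and blue bands.

```bash
python3 - <<'E'
from h import *
s=load('top')
f=lambda uv,z:onz(s,(np.array(uv,float)+.5)/5.3-.5+np.array([125,160]),z)[:,:2]
C=f([(48,88),(649,72),(653,316),(48,328)],.010); print('corners',C.round(4).tolist(),'mean',C.mean(0).round(4), 'sides',[np.linalg.norm(C[i]-C[i-1]).round(4) for i in range(4)])
caps=np.r_[f([(75,203)],.022),f([(617,190)],.022)]; d=caps[1]-caps[0]
print('caps',caps.round(4),'mean',caps.mean(0).round(4),np.linalg.norm(d),np.degrees(np.arctan2(d[1],d[0])))
for a in(C[1]-C[0],C[2]-C[3]):print(np.degrees(np.arctan2(a[1],a[0])))
J=f([(92,100),(180,108),(92,261),(180,263),(270,98),(356,105),(270,257),(356,258),(449,94),(533,98),(449,253),(533,252)],.08).reshape(3,4,2)
print('jaws',J.mean(1).round(4),'all',J.reshape(-1,2).mean(0).round(4))
st=read_state();R=st['orientation']
print(np.degrees(np.arctan2(R[1,1],R[0,1])))
im=s['pixels'][:,:,::-1];hsv=cv2.cvtColor(np.ascontiguousarray(im),cv2.COLOR_BGR2HSV)
for nm,uv,z in(('red',(358,182),.02),('yel',(323,239),.018),('blu',(415,236),.015)):
    w=np.zeros(hsv.shape[:2],bool); w[uv[1]-20:uv[1]+20,uv[0]-14:uv[0]+14]=1
    h=hsv[...,0].astype(int);sat=hsv[...,1]>130
    m={'red':(h<12)|(h>170),'yel':(h>18)&(h<36),'blu':(h>98)&(h<125)}[nm]&sat&w
    v,u=np.nonzero(m); print(nm,m.sum(),onz(s,[(u.mean(),v.mean())],z).round(4))
# scene cross-check
S=load('scene'); H=cv2.cvtColor(np.ascontiguousarray(S['pixels'][:,:,::-1]),cv2.COLOR_BGR2HSV); print('scene proj',proj(S,[(.6395,-.2103,.014),(.5039,-.1258,.012),(.5113,-.3469,.01),(*caps[0],.022),(*caps[1],.022)]).round(1).tolist())
E
```

```text
corners [[0.6459, 0.3303], [0.6566, 0.0568], [0.5458, 0.0527], [0.5365, 0.3249]] mean [0.5962 0.1911] sides [np.float64(0.1095), np.float64(0.2737), np.float64(0.1108), np.float64(0.2723)]
caps [[0.5917 0.3116]
 [0.6007 0.0692]] mean [0.5962 0.1904] 0.24259600582529514 -87.85946462498335
-87.76021904834843
-88.0383796017455
jaws [[0.5928 0.2686]
 [0.5953 0.1934]
 [0.5985 0.1183]] all [0.5955 0.1934]
69.55602765887438
red 162 [[ 0.6395 -0.2096  0.02  ]]
yel 165 [[ 0.5041 -0.1253  0.018 ]]
blu 126 [[ 0.5113 -0.3457  0.015 ]]
scene proj [[253.7, 275.0], [232.8, 229.6], [182.3, 290.6], [334.6, 148.8], [298.3, 197.2]]
```

```bash
python3 - <<'E'
from h import *
s=load('top');S=load('scene')
# upright bystanders: top centres by eye
print('jar lid',onz(s,[(303,144)],.105).round(3),'drum top',onz(s,[(465,221)],.08).round(3),'drum base guess',onz(s,[(452,224)],.0).round(3))
print('scene jar lid(306,231)',onz(S,[(306,231)],.105).round(3),'drum(160,317)',onz(S,[(160,317)],.08).round(3))
im=np.ascontiguousarray(S['pixels'][:,:,::-1])
cv2.imwrite('pics/rs.png',cv2.resize(im[135:215,270:365],None,fx=7,fy=7,interpolation=cv2.INTER_CUBIC))
cv2.imwrite('pics/dr.png',cv2.resize(im[265:345,130:240],None,fx=6,fy=6,interpolation=cv2.INTER_CUBIC))
c=np.array([.596,.1915]);u=np.array([.0366,-.9993])
for k in(-76,0,76):
  for off in(-20,-15,15,20):
    for z in(.02,.03,.04):
        p=c+u*(k+off)/1000
        print(k,off,z,((proj(s,[(*p,z)])-[125,160]+.5)*5.3-.5).round(0).tolist(),((proj(S,[(*p,z)])-[270,135]+.5)*7-.5).round(0).tolist()) if k==76 else 0
E
```

```text
jar lid [[ 0.706 -0.071  0.105]] drum top [[ 0.542 -0.444  0.08 ]] drum base guess [[ 0.541 -0.445  0.   ]]
scene jar lid(306,231) [[ 0.711 -0.073  0.105]] drum(160,317) [[ 0.549 -0.442  0.08 ]]
76 -20 0.02 [[468.0, 195.0]] [[276.0, 341.0]]
76 -20 0.03 [[465.0, 191.0]] [[277.0, 326.0]]
76 -20 0.04 [[462.0, 188.0]] [[278.0, 310.0]]
76 -15 0.02 [[479.0, 194.0]] [[270.0, 348.0]]
76 -15 0.03 [[477.0, 191.0]] [[271.0, 333.0]]
76 -15 0.04 [[474.0, 188.0]] [[272.0, 318.0]]
76 15 0.02 [[547.0, 193.0]] [[237.0, 393.0]]
76 15 0.03 [[545.0, 190.0]] [[237.0, 378.0]]
76 15 0.04 [[542.0, 186.0]] [[238.0, 363.0]]
76 20 0.02 [[558.0, 193.0]] [[231.0, 400.0]]
76 20 0.03 [[556.0, 189.0]] [[232.0, 385.0]]
76 20 0.04 [[554.0, 186.0]] [[232.0, 370.0]]
```

View pics/rs.png

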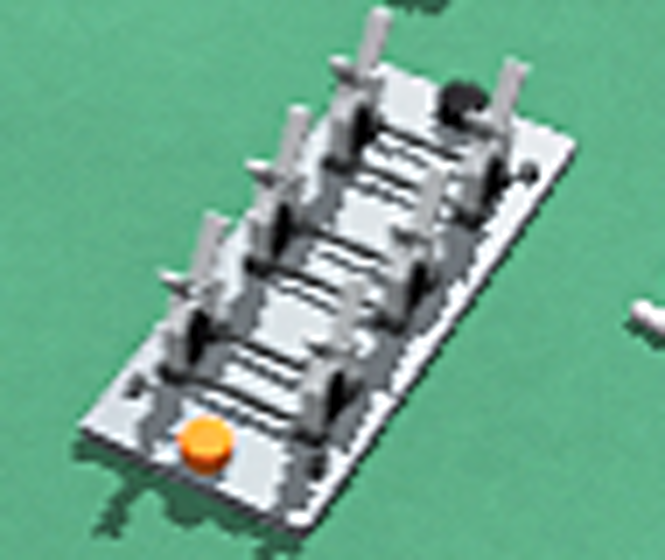

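View pics/dr.png

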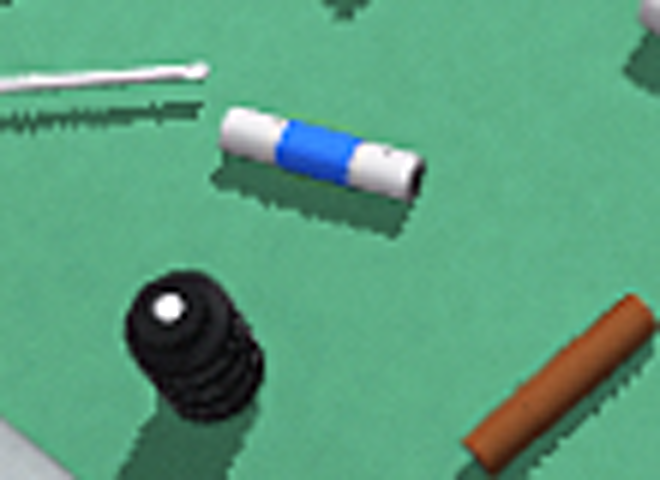

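The jar is at about (.708,-.072) and the drum at about (.545,-.443). The drum edge is only 82 mm from blue along the closing line, inside the gripper body's 95 mm, so I'll tilt the tool for that pick. The clip bars look low, at about z = 18 mm. I'll start with red.

```bash
cat >> h.py <<'E'
def go(xyz,yaw,tilt=0):
    """yaw: angle of tool y in world (deg); tilt about tool x (deg). Prints turn and then shift in the turned frame (mm)."""
    st=read_state(); R=st['orientation']; a=np.radians(yaw)
    y=np.array([np.cos(a),np.sin(a),0]); z=np.array([0,0,-1.]); Rt=np.c_[np.cross(y,z),y,z]@cv2.Rodrigues(np.array([np.radians(tilt),0,0]))[0]
    print('turn',cv2.Rodrigues(R.T@Rt)[0].ravel().round(3),'shift',(1000*Rt.T@(np.array(xyz)-st['tool_pos'])).round(1),'F',st['contact_force'].round(1),'gap',round(st['finger_gap'],4),'t',round(st['clock'],2),'tcp',st['tool_pos'].round(4),'grip',round(st['grasp_force'],1))
E
python3 -c "
from h import *
go((.6395,-.210,.15),86.3)"
```

```text
turn [-0.001 -0.    -0.292] shift [-464.6 -790.3   71.8] F [ 0.2 -0.7 -0.3] gap 0.0871 t 0.1 tcp [0.2269 0.6087 0.2218] grip 0.0
```

>>> jog_arm([
  [70,0,0,0,0,0,-0.146],
  [70,0,0,0,0,0,-0.146],
  [70,-18,-30,0,0,0,0],
  [70,-18,-30,0,0,0,0],
  [70,-18,-30,0,0,0,0],
  [70,-18,-30,0,0,0,0],
  [70,-18,-30,0,0,0,0],
  [70,-18,-30,0,0,0,0],
  [70,-18,-30,0,0,0,0],
  [70,-18,-30,0,0,0,0],
])

```text
clock: 1.1
tool_pos: [0.3555, 0.3587, 0.2223]
orientation: [[-0.998, 0.065, -0.0], [0.065, 0.998, -0.0], [0.0, -0.0, -1.0]]
contact_force: [0.2, 0.3, -0.3]
finger_gap: 0.0701
grasp_force: 0.0
```

>>> jog_arm([
  [70,-18,-30,0,0,0,0],
  [70,-18,-30,0,0,0,0],
  [70,-18,-30,0,0,0,0],
  [70,-18,-30,0,0,0,0],
  [70,-18,-30,0,0,0,0],
  [70,-18,-30,0,0,0,0],
  [70,-18,-30,0,0,0,0],
  [70,-18,-30,0,0,0,0],
  [70,-18,-30,0,0,0,0],
  [70,-18,-30,0,0,0,0],
])

```text
clock: 2.1
tool_pos: [0.5156, 0.0478, 0.2224]
orientation: [[-0.998, 0.065, -0.0], [0.065, 0.998, 0.0], [0.0, -0.0, -1.0]]
contact_force: [-0.2, 0.6, 1.1]
finger_gap: 0.0701
grasp_force: 0.0
```

>>> jog_arm([
  [70,-18,-30,0,0,0,0],
  [70,-18,-30,0,0,0,0],
  [70,-18,-30,0,0,0,0],
  [70,-18,-30,0,0,0,0],
  [70,-18,-30,0,0,0,0],
  [70,-18,-30,0,0,0,0],
  [70,-18,-30,0,0,0,0],
  [70,-18,-30,0,0,0,0],
  [70,0,0,0,0,0,0],
  [70,0,0,0,0,0,0],
])

```text
clock: 3.1
tool_pos: [0.6431, -0.2005, 0.2217]
orientation: [[-0.998, 0.067, -0.002], [0.067, 0.998, -0.0], [0.002, -0.0, -1.0]]
contact_force: [-0.7, 0.6, -0.5]
finger_gap: 0.0702
grasp_force: 0.0
```

```bash
python3 -c "
from h import *
go((.6395,-.210,.006),86.3)"
```

```text
turn [-0.    -0.002 -0.002] shift [  3.   -9.8 215.7] F [-0.7  0.6 -0.5] gap 0.0702 t 3.1 tcp [ 0.6431 -0.2005  0.2217] grip 0.0
```

>>> jog_arm([
  [70,3,-10,30,0,0,0],
  [70,0,0,40,0,0,0],
  [70,0,0,40,0,0,0],
  [70,0,0,40,0,0,0],
  [70,0,0,30,0,0,0],
  [70,0,0,20,0,0,0],
  [70,0,0,12,0,0,0],
  [70,0,0,6,0,0,0],
  [70,0,0,0,0,0,0],
  [70,0,0,0,0,0,0],
])

```text
clock: 4.1
tool_pos: [0.6406, -0.2094, 0.0058]
orientation: [[-0.998, 0.065, 0.002], [0.065, 0.998, -0.0], [-0.002, -0.0, -1.0]]
contact_force: [-0.4, -0.5, 1.0]
finger_gap: 0.0699
grasp_force: 0.0
```

>>> jog_arm([
  [10,0,0,0,0,0,0],
  [10,0,0,0,0,0,0],
  [10,0,0,0,0,0,0],
  [10,0,0,0,0,0,0],
  [10,0,0,0,0,0,0],
  [10,0,0,0,0,0,0],
  [10,0,0,0,0,0,0],
  [10,0,0,0,0,0,0],
], force=40)

```text
clock: 4.9
tool_pos: [0.6399, -0.2095, 0.0045]
orientation: [[-0.998, 0.065, -0.0], [0.065, 0.998, -0.0], [0.0, -0.0, -1.0]]
contact_force: [0.2, 0.0, 0.2]
finger_gap: 0.0271
grasp_force: 40.0
```

>>> jog_arm([
  [10,0,0,-15,0,0,0],
  [10,0,0,-35,0,0,0],
  [10,0,0,-40,0,0,0],
  [10,0,0,-40,0,0,0],
  [10,0,0,-40,0,0,0],
  [10,0,0,0,0,0,-0.05],
  [10,0,0,0,0,0,-0.051],
  [10,0,0,0,0,0,0],
])

```text
clock: 5.7
tool_pos: [0.6397, -0.2095, 0.1757]
orientation: [[-0.999, -0.037, 0.001], [-0.037, 0.999, 0.0], [-0.001, 0.0, -1.0]]
contact_force: [0.1, -0.5, -2.2]
finger_gap: 0.0271
grasp_force: 40.0
```

```bash
python3 -c "
from h import *
go((.599,.1155,.10),92.1)"
```

```text
turn [0.    0.001 0.   ] shift [ 28.8 326.3  75.7] F [ 0.1 -0.5 -2.2] gap 0.0271 t 5.7 tcp [ 0.6397 -0.2095  0.1757] grip 40.0
```

>>> jog_arm([
  [10,2,25,0,0,0,0],
  [10,3,36,0,0,0,0],
  [10,3,36,0,0,0,0],
  [10,3,36,0,0,0,0],
  [10,3,36,0,0,0,0],
  [10,3,36,0,0,0,0],
  [10,3,36,0,0,0,0],
  [10,3,36,0,0,0,0],
  [10,3,30,0,0,0,0],
  [10,3,19,0,0,0,0],
])

```text
clock: 6.7
tool_pos: [0.5982, 0.1184, 0.1746]
orientation: [[-0.999, -0.037, -0.001], [-0.037, 0.999, 0.001], [0.001, 0.001, -1.0]]
contact_force: [-1.1, 0.1, -1.8]
finger_gap: 0.0271
grasp_force: 40.0
```

>>> jog_arm([
  [10,0,0,30,0,0,0],
  [10,0,0,30,0,0,0],
  [10,0,0,15,0,0,0],
  [10,0,0,0,0,0,0],
  [10,0,0,0,0,0,0],
])

```text
clock: 7.2
tool_pos: [0.5996, 0.115, 0.1005]
orientation: [[-0.999, -0.035, 0.001], [-0.035, 0.999, -0.0], [-0.001, -0.0, -1.0]]
contact_force: [0.4, 1.1, -1.9]
finger_gap: 0.0272
grasp_force: 40.0
```

```bash
python3 -c "
from h import *
go((.599,.1155,.036),92.1)
ims=[snap(n,n+'2.png')['pixels'][:,:,::-1] for n in('top','scene')]
a=cv2.resize(ims[0][150:250,125:275],None,fx=4,fy=4,interpolation=cv2.INTER_CUBIC);b=cv2.resize(ims[1][80:230,255:375],None,fx=4,fy=4,interpolation=cv2.INTER_CUBIC)
cv2.imwrite('pics/c2.png',np.hstack([cv2.resize(a,(380,253)),b[:253*0+600,:400][:, :400].copy()]) if 0 else np.hstack([cv2.copyMakeBorder(a[:, :390],0,200,0,0,0),b[:,:400]]))
"
```

```text
turn [-0.     0.001 -0.002] shift [ 0.6  0.5 64.5] F [ 0.4  1.1 -1.9] gap 0.0272 t 7.2 tcp [0.5996 0.115  0.1005] grip 40.0
```

View pics/c2.png

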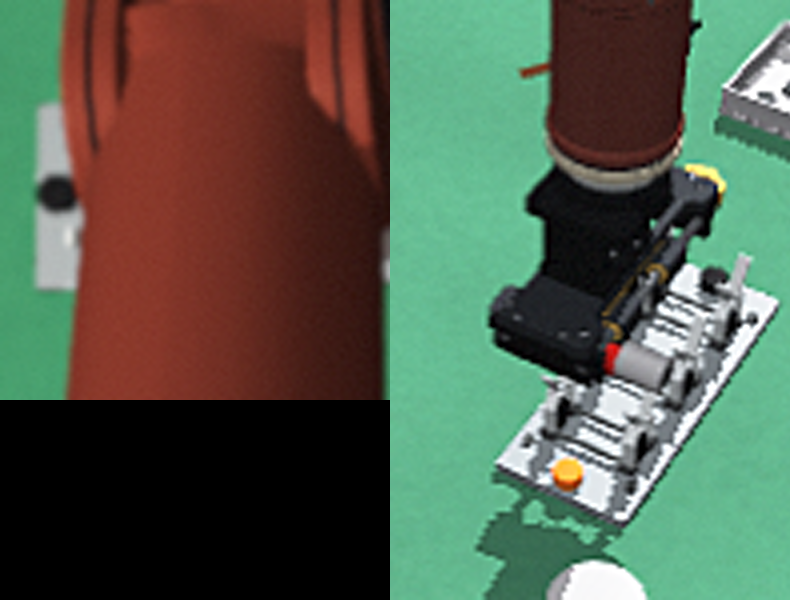

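In the scene half, red is held level across the orange-end place, with its far end at crop (668,367). I'll check that against the prediction.

```bash
python3 -c "
from h import *
S=load('scene');ax=np.array([.9993,.037,0])
for z in(.106,.110,.114):
  for d in (.017,.052): print(z,d,((proj(S,[np.array([.5996,.115,z])+ax*d])-[255,80]+.5)*4-.5+[390,0]).round(0))
im=cv2.imread('pics/c2.png'); cv2.imwrite('pics/c3.png',cv2.resize(im[320:410,580:700],None,fx=5,fy=5,interpolation=cv2.INTER_CUBIC))
"
```

```text
0.106 0.017 [[620. 363.]]
0.106 0.052 [[664. 382.]]
0.11 0.017 [[621. 359.]]
0.11 0.052 [[664. 378.]]
0.114 0.017 [[621. 355.]]
0.114 0.052 [[664. 374.]]
```

View pics/c3.png

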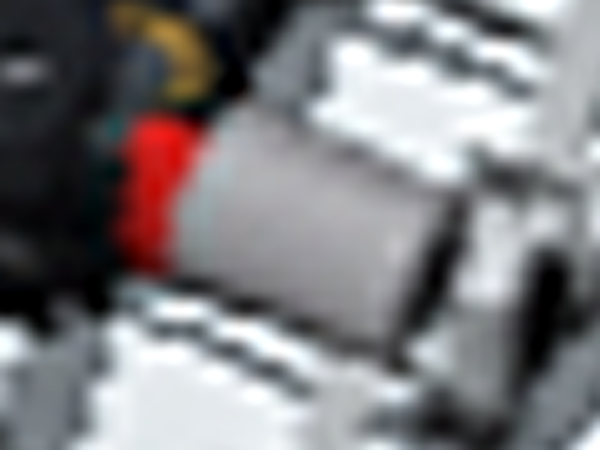

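The end face and band edge match the prediction to about 1.5 mm, so red is centred. Pressing down now.

>>> jog_arm([
  [10,0.6,1,15,0,0,0],
  [10,0,0,10,0,0,0],
  [10,0,0,5,0,0,0],
  [10,0,0,5,0,0,0],
  [10,0,0,3,0,0,0],
], force=60)

```text
clock: 7.8
tool_pos: [0.5988, 0.1162, 0.0615]
orientation: [[-0.999, -0.036, 0.0], [-0.036, 0.999, 0.0], [-0.0, 0.0, -1.0]]
contact_force: [-1.0, -0.2, 3.0]
finger_gap: 0.0269
grasp_force: 60.0
```

>>> jog_arm([
  [10,0,0,4,0,0,0],
  [10,0,0,4,0,0,0],
  [10,0,0,4,0,0,0],
  [10,0,0,4,0,0,0],
  [10,0,0,4,0,0,0],
  [10,0,0,0,0,0,0],
])

```text
clock: 8.4
tool_pos: [0.5985, 0.1162, 0.0409]
orientation: [[-0.999, -0.036, -0.0], [-0.036, 0.999, -0.0], [0.0, -0.0, -1.0]]
contact_force: [2.9, -0.7, -5.3]
finger_gap: 0.0268
grasp_force: 60.0
```

>>> jog_arm([
  [10,0,0,2,0,0,0],
  [10,0,0,2,0,0,0],
  [10,0,0,1,0,0,0],
  [10,0,0,0,0,0,0],
  [10,0,0,0,0,0,0],
])

```text
clock: 8.9
tool_pos: [0.5979, 0.1162, 0.0364]
orientation: [[-0.999, -0.036, -0.001], [-0.036, 0.999, -0.0], [0.001, -0.0, -1.0]]
contact_force: [-2.7, -1.3, 0.5]
finger_gap: 0.0267
grasp_force: 60.0
```

>>> jog_arm([
  [10,0,0,1,0,0,0],
  [10,0,0,0,0,0,0],
  [10,0,0,0,0,0,0],
])

```text
clock: 9.2
tool_pos: [0.598, 0.1162, 0.0363]
orientation: [[-0.999, -0.036, -0.001], [-0.036, 0.999, 0.0], [0.001, 0.0, -1.0]]
contact_force: [-6.7, -1.4, 9.2]
finger_gap: 0.0269
grasp_force: 60.0
```

It is bottomed on the rests: +9 N upward and no further motion. Releasing and rising.

>>> jog_arm([
  [42,0,0,0,0,0,0],
  [42,0,0,0,0,0,0],
  [42,0,0,0,0,0,0],
  [42,0,0,-15,0,0,0],
  [42,0,0,-35,0,0,0],
  [42,0,0,-40,0,0,0],
  [42,0,0,-40,0,0,0],
  [42,0,0,-10,0,0,0],
  [42,0,0,0,0,0,-0.12],
  [42,0,0,0,0,0,-0.135],
])

```text
clock: 10.2
tool_pos: [0.5987, 0.1164, 0.1768]
orientation: [[-0.956, -0.292, 0.001], [-0.292, 0.956, 0.0], [-0.001, 0.0, -1.0]]
contact_force: [-0.1, 0.5, -0.9]
finger_gap: 0.0419
grasp_force: 0.0
```

```bash
python3 -c "
from h import *
go((.504,-.1255,.0035),106.7)"
```

```text
turn [0.    0.001 0.005] shift [ 160.3 -204.5  173.3] F [-0.1  0.5 -0.9] gap 0.0419 t 10.2 tcp [0.5987 0.1164 0.1768] grip 0.0
```

>>> jog_arm([
  [60,18,-24,0,0,0,0],
  [60,20,-26,0,0,0,0],
  [60,20,-26,0,0,0,0],
  [60,20,-26,0,0,0,0],
  [60,20,-26,0,0,0,0],
  [60,20,-26,0,0,0,0],
  [60,20,-26,0,0,0,0],
  [60,22,-24,20,0,0,0],
  [60,0,0,40,0,0,0],
  [60,0,0,40,0,0,0],
])

```text
clock: 11.2
tool_pos: [0.5041, -0.1262, 0.0757]
orientation: [[-0.959, -0.285, 0.003], [-0.285, 0.959, 0.0], [-0.003, -0.0, -1.0]]
contact_force: [-0.2, 1.6, -0.2]
finger_gap: 0.06
grasp_force: 0.0
```

>>> jog_arm([
  [60,0,0,35,0,0,0],
  [60,0,0,20,0,0,0],
  [60,0,0,12,0,0,0],
  [60,0,0,5,0,0,0],
  [60,0,0,0,0,0,0],
  [60,0,0,0,0,0,0],
])

```text
clock: 11.8
tool_pos: [0.5046, -0.1252, 0.0046]
orientation: [[-0.958, -0.287, 0.002], [-0.287, 0.958, -0.0], [-0.002, -0.001, -1.0]]
contact_force: [0.2, -0.2, 0.5]
finger_gap: 0.0598
grasp_force: 0.0
```

```bash
python3 -c "
from h import *
go((.504,-.1255,.0035),106.7)"
```

```text
turn [-0.001  0.002 -0.   ] shift [ 0.7 -0.1  1.1] F [ 0.2 -0.2  0.5] gap 0.0598 t 11.8 tcp [ 0.5046 -0.1252  0.0046] grip 0.0
```

>>> jog_arm([
  [10,0.6,0,0,0,0,0],
  [10,0,0,0,0,0,0],
  [10,0,0,0,0,0,0],
  [10,0,0,0,0,0,0],
  [10,0,0,0,0,0,0],
  [10,0,0,0,0,0,0],
  [10,0,0,0,0,0,0],
], force=50)

```text
clock: 12.5
tool_pos: [0.5032, -0.1253, 0.0036]
orientation: [[-0.958, -0.287, 0.0], [-0.287, 0.958, -0.0], [-0.0, -0.0, -1.0]]
contact_force: [-0.4, 0.3, 0.4]
finger_gap: 0.023
grasp_force: 50.0
```

>>> jog_arm([
  [10,0,0,-15,0,0,0],
  [10,0,0,-35,0,0,0],
  [10,0,0,-40,0,0,0],
  [10,0,0,-40,0,0,0],
  [10,0,0,-40,0,0,0],
  [10,0,0,0,0,0,0.12],
  [10,0,0,0,0,0,0.135],
  [10,0,0,0,0,0,0],
])

```text
clock: 13.3
tool_pos: [0.5031, -0.1254, 0.1746]
orientation: [[-0.999, -0.034, 0.001], [-0.034, 0.999, 0.0], [-0.001, 0.0, -1.0]]
contact_force: [-0.0, 0.2, -1.1]
finger_gap: 0.0229
grasp_force: 50.0
```

```bash
python3 -c "
from h import *
go((.596,.192,.10),92.1)"
```

```text
turn [ 0.     0.001 -0.003] shift [-104.5  313.8   74.6] F [-0.   0.2 -1.1] gap 0.0229 t 13.3 tcp [ 0.5031 -0.1254  0.1746] grip 50.0
```

>>> jog_arm([
  [10,-8,24,0,0,0,0],
  [10,-11,33,0,0,0,0],
  [10,-11,33,0,0,0,0],
  [10,-11,33,0,0,0,0],
  [10,-11,33,0,0,0,0],
  [10,-11,33,0,0,0,0],
  [10,-11,33,0,0,0,0],
  [10,-11,33,0,0,0,0],
  [10,-11,33,0,0,0,0],
  [10,-8,26,0,0,0,-0.003],
])

```text
clock: 14.3
tool_pos: [0.5957, 0.1946, 0.1735]
orientation: [[-0.999, -0.045, -0.001], [-0.045, 0.999, -0.0], [0.001, -0.0, -1.0]]
contact_force: [-0.2, -0.1, -1.9]
finger_gap: 0.0227
grasp_force: 50.0
```

>>> jog_arm([
  [10,0,0,30,0,0,0],
  [10,0,0,30,0,0,0],
  [10,0,0,14,0,0,0],
  [10,0,0,0,0,0,0],
  [10,0,0,0,0,0,0],
])

```text
clock: 14.8
tool_pos: [0.5962, 0.1921, 0.1006]
orientation: [[-0.999, -0.04, 0.001], [-0.04, 0.999, -0.0], [-0.001, -0.0, -1.0]]
contact_force: [0.7, -0.6, -0.4]
finger_gap: 0.0227
grasp_force: 50.0
```

```bash
python3 -c "
from h import *
go((.5955,.1922,.034),92.1)
S=snap('scene','scene3.png')
im=np.ascontiguousarray(S['pixels'][:,:,::-1]); cv2.imwrite('pics/c4.png',cv2.resize(im[110:220,265:385],None,fx=5,fy=5,interpolation=cv2.INTER_CUBIC))
st=read_state(); p=st['tool_pos'];ax=np.array([.9993,.037,0])
for c,d in((p+[0,0,.008],.017),(p+[0,0,.008],.048),(np.array([.5988,.1158,.046]),.052),(np.array([.5988,.1158,.046]),0)): print(((proj(S,[c+ax*d])-[265,110]+.5)*5-.5).round(0))
"
```

```text
turn [-0.     0.001  0.003] shift [ 0.7  0.2 66.6] F [ 0.7 -0.6 -0.4] gap 0.0227 t 14.8 tcp [0.5962 0.1921 0.1006] grip 50.0
[[300. 219.]]
[[347. 238.]]
[[285. 395.]]
[[208. 361.]]
```

View pics/c4.png

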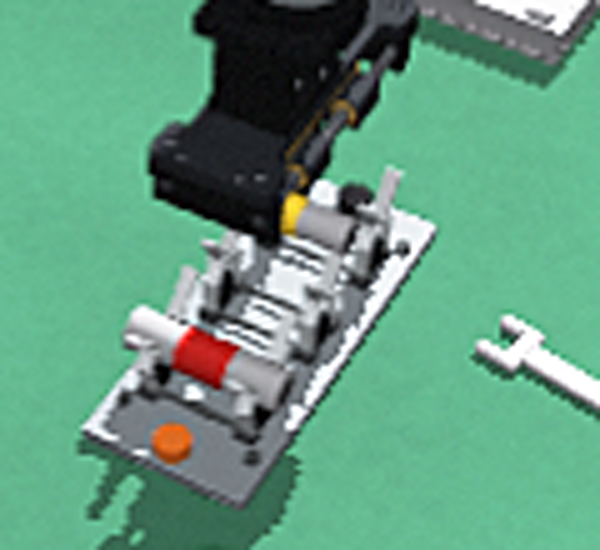

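Red sits level in its clips, with its band at (205,357) against a predicted (208,361). Yellow is held over the middle with its band edge at (303,215). Pressing it in.

>>> jog_arm([
  [10,0.5,0,15,0,0,0.003],
  [10,0,0,10,0,0,0],
  [10,0,0,5,0,0,0],
  [10,0,0,5,0,0,0],
  [10,0,0,5,0,0,0],
  [10,0,0,4,0,0,0],
  [10,0,0,4,0,0,0],
  [10,0,0,4,0,0,0],
  [10,0,0,4,0,0,0],
  [10,0,0,4,0,0,0],
], force=60)

```text
clock: 15.85
tool_pos: [0.5957, 0.1923, 0.0396]
orientation: [[-0.999, -0.036, 0.001], [-0.036, 0.999, 0.0], [-0.001, 0.0, -1.0]]
contact_force: [0.0, 0.3, -1.7]
finger_gap: 0.023
grasp_force: 60.0
```

>>> jog_arm([
  [10,0,0,2,0,0,0],
  [10,0,0,2,0,0,0],
  [10,0,0,1.5,0,0,0],
  [10,0,0,1,0,0,0],
  [10,0,0,0,0,0,0],
  [10,0,0,0,0,0,0],
])

```text
clock: 16.45
tool_pos: [0.5948, 0.1921, 0.0352]
orientation: [[-0.999, -0.036, -0.001], [-0.036, 0.999, 0.001], [0.001, 0.001, -1.0]]
contact_force: [-11.9, -3.4, 24.8]
finger_gap: 0.0225
grasp_force: 60.0
```

>>> jog_arm([
  [10,0,0,-0.5,0,0,0],
  [38,0,0,0,0,0,0],
  [38,0,0,0,0,0,0],
  [38,0,0,0,0,0,0],
  [38,0,0,-15,0,0,0],
  [38,0,0,-35,0,0,0],
  [38,0,0,-40,0,0,0],
  [38,0,0,-40,0,0,0],
  [38,0,0,-10,0,0,-0.14],
  [38,0,0,0,0,0,-0.14],
])

```text
clock: 17.45
tool_pos: [0.5968, 0.1927, 0.1775]
orientation: [[-0.949, -0.316, 0.005], [-0.316, 0.949, 0.002], [-0.005, 0.0, -1.0]]
contact_force: [-0.0, -0.1, -0.6]
finger_gap: 0.0383
grasp_force: 0.0
```

```bash
python3 -c "
from h import *
go((.5113,-.3463,.12),108.1)
go((.5113,-.3463,.12),108.1,12)"
```

```text
turn [0.    0.005 0.006] shift [ 248.7 -485.7   57.5] F [-0.  -0.1 -0.6] gap 0.0383 t 17.45 tcp [0.5968 0.1927 0.1775] grip 0.0
turn [0.21  0.006 0.005] shift [ 248.7 -463.2  157.3] F [-0.  -0.1 -0.6] gap 0.0383 t 17.45 tcp [0.5968 0.1927 0.1775] grip 0.0
```

>>> jog_arm([
  [38,15,-29,0,0,0,0.006],
  [38,18,-35,0,0,0,0],
  [38,18,-35,0,0,0,0],
  [38,18,-35,0,0,0,0],
  [38,18,-35,0,0,0,0],
  [38,18,-35,0,0,0,0],
  [38,18,-35,0,0,0,0],
  [38,18,-35,0,0,0,0],
  [38,18,-35,0,0,0,0],
  [38,18,-35,0,0,0,0],
])

```text
clock: 18.45
tool_pos: [0.5315, -0.191, 0.1747]
orientation: [[-0.952, -0.305, 0.001], [-0.305, 0.952, 0.0], [-0.001, -0.0, -1.0]]
contact_force: [0.1, -0.3, -0.1]
finger_gap: 0.0376
grasp_force: 0.0
```

>>> jog_arm([
  [38,18,-35,0,0,0,0],
  [38,18,-35,0,0,0,0],
  [38,18,-35,0,0,0,0],
  [38,17,-35,0,0,0,0],
  [34,0,0,0,0.07,0,0],
  [34,0,0,0,0.07,0,0],
  [34,0,0,0,0,0,0],
  [34,0,0,0,0,0,0],
])

```text
clock: 19.25
tool_pos: [0.5074, -0.3435, 0.1744]
orientation: [[-0.952, -0.304, 0.043], [-0.307, 0.943, -0.131], [-0.001, -0.138, -0.99]]
contact_force: [-0.3, -0.5, -0.5]
finger_gap: 0.0339
grasp_force: 0.0
```

```bash
python3 -c "
from h import *
go((.5113,-.3465,.10),108.1,8)
go((.5113,-.3465,.0055),108.1,8)"
```

```text
turn [ 0.001  0.    -0.004] shift [-2.8  6.3 74.2] F [-0.3 -0.5 -0.5] gap 0.0339 t 19.25 tcp [ 0.5074 -0.3435  0.1744] grip 0.0
turn [ 0.001  0.    -0.004] shift [ -2.8  19.5 167.8] F [-0.3 -0.5 -0.5] gap 0.0339 t 19.25 tcp [ 0.5074 -0.3435  0.1744] grip 0.0
```

>>> jog_arm([
  [34,-2.8,2.3,24.2,0,0,-0.004],
  [34,0,2,25,0,0,0],
  [34,0,2,25,0,0,0],
  [34,0,3.5,25,0,0,0],
  [34,0,3.5,25,0,0,0],
  [34,0,2.8,20,0,0,0],
  [34,0,0,0,0,0,0],
  [34,0,0,0,0,0,0],
])

```text
clock: 20.05
tool_pos: [0.511, -0.3481, 0.0291]
orientation: [[-0.951, -0.306, 0.042], [-0.308, 0.942, -0.133], [0.001, -0.139, -0.99]]
contact_force: [-0.5, 0.8, 0.1]
finger_gap: 0.034
grasp_force: 0.0
```

```bash
python3 -c "
from h import *
go((.5113,-.3467,.0055),108.1,8)
S=snap('scene','scene4.png')
im=np.ascontiguousarray(S['pixels'][:,:,::-1]); cv2.imwrite('pics/c5.png',cv2.resize(im[240:350,120:260],None,fx=5,fy=5,interpolation=cv2.INTER_CUBIC))
"
```

```text
turn [-0.    -0.001 -0.002] shift [-0.7  4.6 23.2] F [-0.5  0.8  0.1] gap 0.034 t 20.05 tcp [ 0.511  -0.3481  0.0291] grip 0.0
```

>>> jog_arm([
  [34,-0.5,2.2,11,0,0,0],
  [34,0,1.4,7,0,0,0],
  [34,0,1,5,0,0,0],
  [34,0,0,0,0,0,0],
  [34,0,0,0,0,0,0],
])

```text
clock: 20.6
tool_pos: [0.5109, -0.3461, 0.0051]
orientation: [[-0.951, -0.306, 0.042], [-0.309, 0.942, -0.133], [0.001, -0.139, -0.99]]
contact_force: [-0.8, -0.1, -0.2]
finger_gap: 0.0342
grasp_force: 0.0
```

>>> jog_arm([
  [8,0,0,0,0,0,0],
  [8,0,0,0,0,0,0],
  [8,0,0,0,0,0,0],
  [8,0,0,0,0,0,0],
  [8,0,0,0,0,0,0],
  [8,0,0,0,0,0,0],
], force=40)

```text
clock: 21.2
tool_pos: [0.5112, -0.3462, 0.0054]
orientation: [[-0.951, -0.306, 0.043], [-0.309, 0.942, -0.133], [0.0, -0.14, -0.99]]
contact_force: [0.1, 0.6, 2.2]
finger_gap: 0.0188
grasp_force: 40.0
```

>>> jog_arm([
  [8,0,-2,-15,0,0,0],
  [8,0,-4,-30,0,0,0],
  [8,0,-5.5,-40,0,0,0],
  [8,0,-5.5,-40,0,0,0],
  [8,0,-5.5,-40,0,0,0],
  [8,0,0,0,-0.07,0,0],
  [8,0,0,0,-0.07,0,0],
  [8,0,0,0,0,0,0.14],
  [8,0,0,0,0,0,0.139],
  [8,0,0,0,0,0,0],
])

```text
clock: 22.2
tool_pos: [0.5105, -0.3455, 0.1723]
orientation: [[-0.999, -0.032, -0.001], [-0.032, 0.999, -0.0], [0.001, -0.0, -1.0]]
contact_force: [-0.3, 0.0, -1.2]
finger_gap: 0.0184
grasp_force: 40.0
```

```bash
python3 -c "
from h import *
go((.593,.268,.10),92.1)"
```

```text
turn [-0.    -0.001 -0.004] shift [-105.   610.1   72.3] F [-0.3  0.  -1.2] gap 0.0184 t 22.2 tcp [ 0.5105 -0.3455  0.1723] grip 40.0
```

>>> jog_arm([
  [8,-5,24,0,0,0,-0.004],
  [8,-6,34,0,0,0,0],
  [8,-6,34,0,0,0,0],
  [8,-6,34,0,0,0,0],
  [8,-6,34,0,0,0,0],
  [8,-6,34,0,0,0,0],
  [8,-6,34,0,0,0,0],
  [8,-6,34,0,0,0,0],
  [8,-6,34,0,0,0,0],
  [8,-6,34,0,0,0,0],
])

```text
clock: 23.2
tool_pos: [0.5568, -0.0118, 0.1723]
orientation: [[-0.999, -0.044, 0.0], [-0.044, 0.999, -0.0], [-0.0, -0.0, -1.0]]
contact_force: [0.0, -0.2, -0.8]
finger_gap: 0.0189
grasp_force: 40.0
```

>>> jog_arm([
  [8,-6,34,0,0,0,0],
  [8,-6,34,0,0,0,0],
  [8,-6,34,0,0,0,0],
  [8,-6,34,0,0,0,0],
  [8,-6,34,0,0,0,0],
  [8,-6,34,0,0,0,0],
  [8,-6,34,0,0,0,0],
  [8,-4,27,0,0,0,0],
  [8,0,15,0,0,0,0],
  [8,0,0,0,0,0,0],
])

```text
clock: 24.2
tool_pos: [0.5911, 0.2706, 0.1714]
orientation: [[-0.999, -0.045, -0.001], [-0.045, 0.999, -0.0], [0.001, 0.0, -1.0]]
contact_force: [-0.4, -0.0, -0.2]
finger_gap: 0.0191
grasp_force: 40.0
```

>>> jog_arm([
  [8,0,0,30,0,0,0],
  [8,0,0,30,0,0,0],
  [8,0,0,12,0,0,0],
  [8,0,0,0,0,0,0],
  [8,0,0,0,0,0,0],
])

```text
clock: 24.7
tool_pos: [0.5927, 0.2675, 0.1008]
orientation: [[-0.999, -0.039, 0.001], [-0.039, 0.999, 0.0], [-0.001, 0.0, -1.0]]
contact_force: [0.1, 0.4, 0.8]
finger_gap: 0.0187
grasp_force: 40.0
```

```bash
python3 -c "
from h import *
go((.593,.268,.0375),92.1)
S=snap('scene','scene5.png')
H=cv2.cvtColor(np.ascontiguousarray(S['pixels'][:,:,::-1]),cv2.COLOR_BGR2HSV); st=read_state(); p=st['tool_pos']+[0,0,.0046];ax=np.array([.9993,.037,0])
q=proj(S,[p+ax*.017,p+ax*.044,p]); print(q.round(1).tolist())
m=(H[...,0]>98)&(H[...,0]<125)&(H[...,1]>120); v,u=np.nonzero(m); k=(abs(u-q[0,0])<15)&(abs(v-q[0,1])<15); print(k.sum(),u[k].min(),u[k].max(),v[k].min(),v[k].max(),np.c_[u[k],v[k]][np.argsort(u[k])][-8:].tolist())
"
```

```text
turn [0.    0.001 0.002] shift [-0.4  0.5 63.3] F [0.1 0.4 0.8] gap 0.0187 t 24.7 tcp [0.5927 0.2675 0.1008] grip 40.0
[[335.7, 139.3], [343.6, 142.4], [330.7, 137.4]]
25 321 337 135 153 [[335, 139], [335, 137], [335, 136], [335, 135], [335, 138], [336, 136], [336, 137], [337, 136]]
```

The blue band edge measures 335.5 px against a predicted 335.7, so it is centred. Pressing.

>>> jog_arm([
  [8,0,0.5,15,0,0,0.002],
  [8,0,0,10,0,0,0],
  [8,0,0,5,0,0,0],
  [8,0,0,5,0,0,0],
  [8,0,0,4,0,0,0],
  [8,0,0,4,0,0,0],
  [8,0,0,4,0,0,0],
  [8,0,0,4,0,0,0],
  [8,0,0,4,0,0,0],
  [8,0,0,4,0,0,0],
], force=60)

```text
clock: 25.75
tool_pos: [0.5918, 0.2687, 0.04]
orientation: [[-0.999, -0.037, -0.001], [-0.037, 0.999, -0.0], [0.001, -0.0, -1.0]]
contact_force: [-0.1, -0.4, -3.6]
finger_gap: 0.0185
grasp_force: 60.0
```

>>> jog_arm([
  [8,0,0,2,0,0,0],
  [8,0,0,1.5,0,0,0],
  [8,0,0,1,0,0,0],
  [8,0,0,0,0,0,0],
  [8,0,0,0,0,0,0],
])

```text
clock: 26.25
tool_pos: [0.5912, 0.2685, 0.037]
orientation: [[-0.999, -0.037, -0.002], [-0.037, 0.999, -0.0], [0.002, -0.0, -1.0]]
contact_force: [-8.0, -3.7, 13.7]
finger_gap: 0.0184
grasp_force: 60.0
```

>>> jog_arm([
  [34,0,0,0,0,0,0],
  [34,0,0,0,0,0,0],
  [34,0,0,0,0,0,0],
  [34,0,0,-15,0,0,0],
  [34,0,0,-35,0,0,0],
  [34,0,0,-40,0,0,0],
  [34,0,0,-40,0,0,0],
  [34,0,0,-30,0,0,0],
  [34,20,20,0,0,0,0],
  [34,28,28,0,0,0,0],
])

```text
clock: 27.25
tool_pos: [0.544, 0.3135, 0.1986]
orientation: [[-0.999, -0.032, 0.003], [-0.032, 0.999, 0.001], [-0.003, 0.001, -1.0]]
contact_force: [0.7, 0.8, 0.0]
finger_gap: 0.0338
grasp_force: 0.0
```

>>> jog_arm([
  [34,28,28,0,0,0,0],
  [34,28,28,0,0,0,0],
  [34,28,28,0,0,0,0],
  [34,28,28,0,0,0,0],
  [34,28,28,0,0,0,0],
  [34,28,28,0,0,0,0],
  [34,28,28,0,0,0,0],
  [34,20,20,0,0,0,0],
  [34,0,0,0,0,0,0],
  [34,0,0,0,0,0,0],
])

```text
clock: 28.25
tool_pos: [0.3182, 0.5231, 0.1968]
orientation: [[-0.999, -0.038, 0.0], [-0.038, 0.999, 0.0], [-0.0, 0.0, -1.0]]
contact_force: [0.8, -0.9, 0.2]
finger_gap: 0.0338
grasp_force: 0.0
```

```bash
python3 -c "
from h import *
go((.3,.5,.2),92.1)
t=snap('top','top6.png');S=snap('scene','scene6.png')
a=cv2.resize(np.ascontiguousarray(t['pixels'][160:240,120:260,::-1]),None,fx=2.85,fy=2.85,interpolation=cv2.INTER_CUBIC)
a2=cv2.resize(np.ascontiguousarray(t['pixels'][:,:,::-1]),(399,299))
b=cv2.resize(np.ascontiguousarray(S['pixels'][120:215,270:365,::-1]),(400,400),interpolation=cv2.INTER_CUBIC)
L=np.vstack([a[:228,:399],a2]);cv2.imwrite('pics/end.png',np.hstack([L,cv2.copyMakeBorder(b,0,L.shape[0]-400,0,0,0)]))
c=np.array([.596,.192]);u=np.array([.0366,-.9993])
for k,z in((76,.046),(0,.044),(-76,.042)):
  P=[(*(c+u*k/1000),z)];print(((proj(t,P)-[120,160]+.5)*2.85).round(0),((proj(S,P)-[270,120]+.5)*400/95).round(0)+[399,0])
"
```

```text
turn [0.    0.    0.002] shift [ 19.  -22.4  -3.2] F [ 0.8 -0.9  0.2] gap 0.0338 t 28.25 tcp [0.3182 0.5231 0.1968] grip 0.0
[[286. 100.]] [[554. 262.]]
[[193. 102.]] [[604. 198.]]
[[101. 105.]] [[650. 138.]]
```

View pics/end.png

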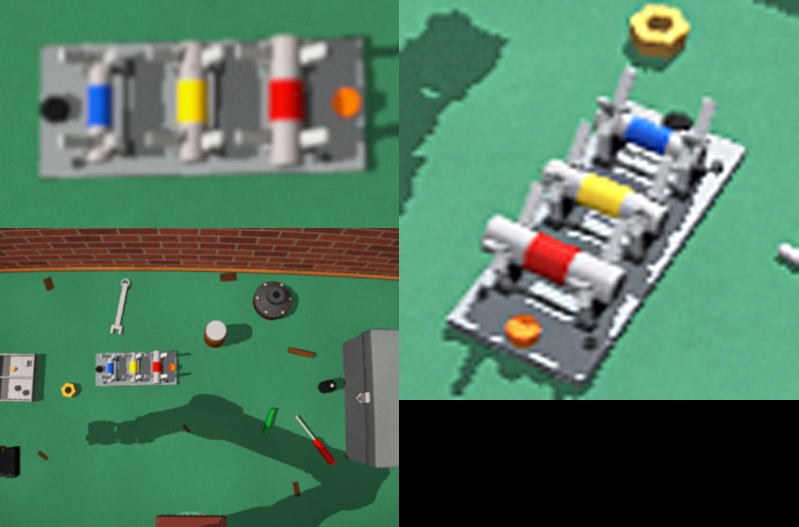

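All three sockets sit level in their clips at the predicted pixels: red (286,100), yellow (192,101) and blue (99,104). The jar, drum and nut have not moved, so I'm handing the job in.

```bash
python3 -c "
from h import *
print(ticket.finish_job())"
```

```text
the job is handed in; nothing more can be done
None
```

I handed the job in at about 28 s: red is next to the orange button, yellow in the middle and blue next to the black button, all pressed home and looking level in the last pictures, with the jar, drum and nut where they stood; the hand-in gave no verdict.

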